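# Tighten the citrus press's hold-down nut with the click wrench

### The job

Take the click wrench from its wooden rest, set its socket fully down over the square nut that holds the green citrus press to the ledge, and turn it clockwise (seen from above) until the wrench trips: its handle gives way and bends clearly at the hub. Stop then: never bend the handle on to its end stop, which would overtighten the nut. Leave the tripped wrench standing on the nut, let go of it, and do not disturb the other things on the ledge.

Things in the scene. Friction and masses are not known exactly. Their poses are not given: they have to be found in the camera images.
- wrench: Click wrench, 0.33 kg, 215 mm long. Dark steel head 40 x 40 x 36 mm, square socket in its underside 28.4 mm across, 26 mm deep. Origin: centre of the socket's mouth, z up, socket sides along x and y. Handle runs along -x from a hub (radius 20, top 57 mm up) on the head: red bar 18 mm wide and high, 45 to 195 mm from the hub axis, centre line 46 mm up. Starts standing on the wooden rest.
- click (a joint): Wrench's breakaway joint between head and handle, about the socket's vertical axis. 0 = straight; grows as the handle bends clockwise (from above) relative to the head; end stop 0.45 rad. Stiff up to about 1.6 N m, then gives way, resistance falling (about 1.2 N m at 0.25 rad), and stays bent where left. Tripped: beyond 0.15 rad. Overtightened: beyond 0.40 rad.
- grip (a point): Point on the centre line of the wrench's red handle, 85 mm from the hub's axis, 46 mm above the socket's mouth plane; its x axis points along the handle towards the hub, z up. A good place to grip from above (centre of mass 35 mm nearer the hub), fingers either side of the 18 mm wide bar; nothing else is within 30 mm beside it.
- socket (a point): Centre of the roof inside the wrench's socket, 26 mm above the mouth; axes as wrench. It comes down on the nut's top when the wrench is fully seated.
- nut_top (a point): Centre of the top of the square steel nut, 53 mm above the ledge; z up. Nut 26 mm across flats (along the point's x and y), 28 mm high, top 3 mm a lead-in cone (radius 10.5 to 12.8); stands on the press's 25 mm base. Turns clockwise with about 0.25 N m drag for an unknown 0.3 to 0.8 rad, then beds hard. The socket has 1.2 mm play on every side and about 0.1 rad either way.
- press: Green citrus press, fixed: base 120 (x) x 320 (y) x 25 mm, origin at the centre of its underside, nut 120 mm to +y, yellow cup (radius 44, 126 mm high) 50 mm to -y, column 290 mm high 135 mm to -y. The handle on the nut has room to its -x side: one quarter-turn seating puts it 0.45 rad or less either way of 0.3 rad counter-clockwise (from above) of the press's -x, good for the whole turn.
- rest: The wooden wrench rest, fixed: plate 250 x 70 x 8 mm, with a block 22 mm thick and 50 mm wide, its top 45 mm above the ledge, 155 mm to -x of its origin, under the handle. Its origin on the ledge lies below the wrench head at the start.
- molcajete: Grey stone molcajete with its pestle, radius 92 mm, 140 mm high, on a black rubber ring; origin at the centre of its underside. Leave alone.
- crock: Blue ceramic crock with a white lid, radius 66 mm, 174 mm high, origin at the centre of its underside. Leave alone.
- warmer: Steel tortilla warmer with a domed lid, radius 108 mm, 132 mm high, origin at the centre of its underside. Leave alone.
- salt_jar: Glass salt jar, radius 30 mm, 100 mm high, origin at the centre of its underside. Leave alone.
- oil_bottle: Green oil bottle, radius 30 mm, 220 mm high, origin at the centre of its underside. Leave alone.
Things that resemble listed ones, but are neither listed nor needed, are in the scene too. Leave any orange or pink look-alike of the wrench alone.

How it is judged (in metres and radians):
On the way, in this order (a step that is already met when the one before it is completed fails the run):
1. the wrench, still straight, is seated fully down on the nut (distance between socket and nut_top below 0.006 m and angle between wrench's own z axis and vertical below 0.15 rad and value of joint click below 0.08 rad), for 0.2 s.
2. the handle has tripped with the wrench on the nut (value of joint click above 0.15 rad and distance between socket and nut_top below 0.008 m), for 0.1 s.
At the end, for the whole second after the job is handed in: The wrench stands at rest on the nut (socket roof within 8 mm of the nut's top, tilted less than 0.2 rad), its handle tripped (bent between 0.15 and 0.40 rad), and the robot has let go (all of step 2 and value of joint click below 0.4 rad and angle between wrench's own z axis and vertical below 0.2 rad and linear speed of wrench below 0.02 m/s); the robot touches nothing.
It fails at once if the handle is bent on to its end stop (0.40 rad or more): the nut is overtightened (value of joint click above 0.4 rad).
It fails at once if the handle is tripped (bent beyond 0.15 rad) while the wrench is not on the nut (value of joint click above 0.15 rad and distance between socket and nut_top above 0.015 m).
It fails at once if a bystander is moved by more than 20 mm (distance of any of molcajete, crock, warmer, salt_jar, oil_bottle from where it was at the start of the episode above 0.02 m).
It also fails if it takes over 64 s, if anything falls off the work surface, if the arm or the gripper's body presses on something with over 40 N, if the wrist force passes 120 N, or if a joint passes its speed limit or range.

### The arm

A 6-joint arm with a two-finger parallel gripper is mounted at the origin on the work surface. World frame = base frame: x ahead of the robot, y to its left, z up, the work surface at z = 0. Lengths are in mm, angles in rad, forces in N, time in s.
With the tool pointing down it reaches from about 325 to 875 mm from the base axis. Payload 4.4 kg.
Tool frame: the origin (TCP) lies on the centre line of the jaws, within the pads' length; the fingertips stand ahead of it and the grasp point (between the pads) lies 6 mm ahead of it (ctrl.tcp_to_tips is the z of the fingertips in the tool frame, in mm); z points along the fingers, y is the line along which they close (so a half turn about z gives the same grasp; the last joint's range is limited). The gripper opens to 85 mm and grips with 20 to 120 N. Pads are 22 mm wide; open, the fingers measure 114 mm over their backs; the gripper's body (76 mm by 85 mm) begins 54 mm behind the grasp point. The pads swing forward as they close: fully open they stand 13 mm farther back than shut.
Start: joints at [-1.264, 0.207, 1.542, -0, 1.393, -0.15], TCP at [254.125, -515.799, 256.282] pointing down, gripper open.
Joint ranges: [-2.73, 2.73], [-0.86, 2.22], [0.23, 2.46], [-1.11, 4.25], [0.08, 2.63], [-2.82, 2.82]. Speed limits (rad/s): [2.79, 2.79, 3.14, 3.14, 3.14, 3.14].

### API

Orientations are given as a 3x3 rotation matrix whose columns are the frame's x, y, z axes.
In Python, from plant import ctrl, sensors, optics gives the robot as it stands. Calls block until the motion is done:
- ctrl.move_ptp(position, orientation): joint-space move of the TCP to a pose.
- ctrl.move_l(position, rot=None, vel=150, threshold=None): straight line of the TCP; rot=None keeps the orientation; vel is the mean speed in mm/s. With threshold (N) it stops when the force on the tool has changed by that much, and returns True; else False.
- ctrl.set_joints(angles): joint-space move.
- ctrl.gripper_to(opening, force=None): finger opening in mm; force is the grip in N (None keeps the last); returns when the fingers have stopped.
- ctrl.hold(seconds).
- ctrl.solve_ik(position, orientation): joint angles nearest the present ones, or None.
- sensors.read_state(): the state.
- optics.grab_frame(name): name is "scene" or "top"; returns (picture, depth): 384x512x3 uint8, red, green, blue; 384x512 float32, mm along the optical axis (not along the pixel's ray), 0 where there is no reading.
- optics.camera_params(name): a dict with "mtx" (3x3 intrinsics, pixels), "k1" (the pictures are not rectified: a ray, as slopes to the right and down, at radius r is drawn at 1 + k1 r^2 times it, then the intrinsics apply), "R" (3x3) and "t" (3): a world point X has camera coordinates R X + t. Camera axes: x right, y down, z forward; pixel columns grow to the right and rows downward; lengths in mm; the calibration is good to about 2 mm. A picture is of the moment at which its call begins. camera_params takes no time and is no camera call.
A pose or a line that the arm cannot do raises ctrl.MotionError and nothing moves.
- ctrl.finish_job(): hands the job in; it is judged then, once.
The state is a dict: "t": time; "q": joint angles; "qvel": joint speeds; "tau": joint torques, N m; "eef_pos": TCP position; "eef_rot": TCP orientation; "force": force on the tool from outside, world axes, zero at the start; "wrist_torque": the same for the moment, N m; "grip_width": finger opening in mm; "grasp_force": force on a finger pad.
Only numpy, scipy, OpenCV 4.12 (cv2) and the standard library are available. Lean on these libraries where they do the work, as an engineer would, in place of code of your own. Each camera call takes 0.05 s, during which the arm holds its last target. There are 200 camera calls.

## Working session

There is one attempt and no reset: what is moved stays moved. The work goes in short steps, each a Python script; the robot and the scene stay as the last script left them, time stands still between calls to the robot, and variables do not carry over. Pictures are saved under pics/ and viewed, at most 10 in all, crops included, and the job is handed in when it is done.

```bash
mkdir -p pics; ls; cat > h.py <<'E'
import numpy as np, cv2
from plant import ctrl, sensors, optics
def grab(n):
    im,d=optics.grab_frame(n); return im,d
def save(im,f,s=None):
    o=im[:,:,::-1]
    if s: o=cv2.resize(o,None,fx=s,fy=s,interpolation=cv2.INTER_CUBIC)
    cv2.imwrite('pics/'+f,o)
def rays(n,uv):
    p=optics.camera_params(n);K=np.array(p['mtx']);R=np.array(p['R']);t=np.array(p['t'])
    uv=np.atleast_2d(np.array(uv,float))
    dd=np.c_[(uv[:,0]-K[0,2])/K[0,0],(uv[:,1]-K[1,2])/K[1,1]]; s=dd.copy()
    for _ in range(20): s=dd/(1+p['k1']*(s**2).sum(1,keepdims=True))
    return -R.T@t, np.c_[s,np.ones(len(s))]@R, s
def plane(n,uv,z):
    o,d,_=rays(n,uv); return o+d*((z-o[2])/d[:,2])[:,None]
def depthpts(n,uv,dep):
    o,d,_=rays(n,uv); uv=np.atleast_2d(uv).astype(int)
    return o+d*dep[uv[:,1],uv[:,0]][:,None]
def proj(n,X):
    p=optics.camera_params(n);K=np.array(p['mtx'])
    c=np.atleast_2d(X)@np.array(p['R']).T+np.array(p['t']); s=c[:,:2]/c[:,2:]
    s=s*(1+p['k1']*(s**2).sum(1,keepdims=True)); return s@K[:2,:2].T+K[:2,2]
E
python3 - <<'E'
from h import *
for n in('scene','top'):
    im,d=grab(n); save(im,n+'0.png',1.5); np.savez(n+'0.npz',im=im,d=d)
    p=optics.camera_params(n); print(n,p['k1'],-np.array(p['R']).T@p['t'])
E
```

```text
pics
scene -0.06841562847664037 [1117.6224871  -121.14642321  988.17706744]
top -0.02731244327285018 [ 262.67449704  -35.11844897 1508.34232058]
```

View pics/top0.png

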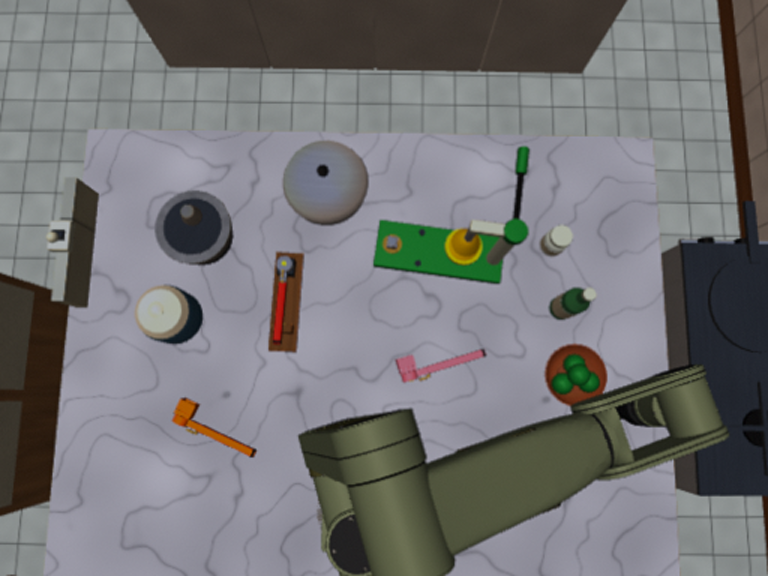

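View pics/scene0.png

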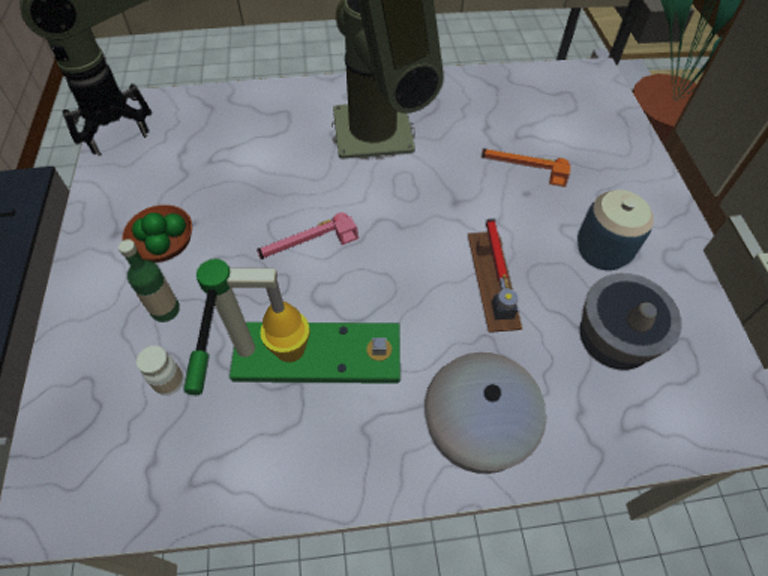

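```bash
python3 - <<'E'
from h import *
for n in('top','scene'):
    z=np.load(n+'0.npz');im=z['im'];d=z['d'];hsv=cv2.cvtColor(im,cv2.COLOR_RGB2HSV)
    H,S,V=[hsv[:,:,i].astype(int) for i in range(3)]
    red=(((H<4)|(H>176))&(S>200)&(V>120)).astype(np.uint8)
    x0,x1,y0,y1=(170,205,160,240) if n=='top' else (310,350,140,200)
    m=np.zeros_like(red);m[y0:y1,x0:x1]=red[y0:y1,x0:x1]
    v,u=np.nonzero(m);print(n,'red',len(u))
    P=depthpts(n,np.c_[u,v],d);k=P[:,2]>58;print('z pct',np.percentile(P[:,2],[5,25,50,75,95]))
    # top-face pixels -> plane z=63
    Q=plane(n,np.c_[u,v][k],63)[:,:2];c=Q.mean(0);w=np.linalg.svd(Q-c)[2][0];a=(Q-c)@w;b=(Q-c)@[-w[1],w[0]]
    print('bar c',c,'dir',w,np.arctan2(w[1],w[0]),'len',np.ptp(a),'wid',np.ptp(b), 'rect',cv2.minAreaRect(Q.astype(np.float32)))
    g=((H>50)&(H<75)&(S>150)).astype(np.uint8)
    num,l,st,cen=cv2.connectedComponentsWithStats(g)
    i=1+np.argmax(st[1:,4]);print('green',st[i])
    v,u=np.nonzero(l==i);P=depthpts(n,np.c_[u,v],d);k=abs(P[:,2]-25)<6;print('gz',np.median(P[:,2]))
    Q=plane(n,np.c_[u,v][k],25)[:,:2];print('press rect',cv2.minAreaRect(Q.astype(np.float32)))
    # nut & hub by depth
    for nm,(cx,cy),zr in(('nut',(261,162) if n=='top' else (252,231),(45,60)),('hub',(190,177) if n=='top' else (338,198),(60,80))):
        uu,vv=np.meshgrid(np.arange(cx-14,cx+15),np.arange(cy-14,cy+15));uv=np.c_[uu.ravel(),vv.ravel()]
        P=depthpts(n,uv,d);k=(P[:,2]>zr[0])&(P[:,2]<zr[1])
        print(nm,k.sum(),P[k].mean(0) if k.any() else '', cv2.minAreaRect(P[k][:,:2].astype(np.float32)) if k.any() else '')
    cx,cy=(261,162) if n=='top' else (252,231)
    save(im[cy-25:cy+25,cx-25:cx+25],n+'_nut.png',10)
a=cv2.imread('pics/top_nut.png');b=cv2.imread('pics/scene_nut.png')
cv2.imwrite('pics/nut.png',cv2.resize(np.hstack([a,b]),(800,400)))
E
```

```text
top red 171
z pct [63.28098015 65.98739145 68.7301802  70.57608679 73.7072295 ]
bar c [459.8789747  205.98615091] dir [-0.99834752  0.05746509] 3.084095889577377 len 135.1433363388586 wid 16.20634282205473 rect ((460.7250671386719, 205.99795532226562), (16.13866424560547, 135.1268310546875), 86.78690338134766)
green [ 249  147   86   42 1746]
gz 25.646717678534515
press rect ((623.8035888671875, -180.17050170898438), (314.0399169921875, 117.31954956054688), 82.7610855102539)
nut 50 [637.88826008 -63.186461    51.80018434] ((638.7120361328125, -63.15047073364258), (25.33958625793457, 27.26577377319336), 80.27540588378906)
hub 130 [562.52910091 198.90085681  66.92159254] ((556.7674560546875, 198.70230102539062), (73.94607543945312, 36.186500549316406), 1.9736824035644531)
scene red 18
z pct [65.66413312 66.17088079 67.18834493 69.42584992 69.97448727]
bar c [468.09211017 207.88874897] dir [ 0.99755137 -0.06993759] -0.06999473236188354 len 119.69322251217352 wid 10.563812292019819 rect ((460.78436279296875, 209.18600463867188), (10.275203704833984, 119.77088165283203), 85.34101104736328)
green [ 154  215  112   38 2705]
gz 24.53756752946481
press rect ((628.582275390625, -179.6964874267578), (312.5509033203125, 118.02909851074219), 82.4752197265625)
nut 85 [641.41560013 -60.02388471  51.34181604] ((639.7312622070312, -59.89473342895508), (25.460044860839844, 27.19915199279785), 83.3656005859375)
hub 152 [570.6831874  200.06349254  66.61728344] ((562.1721801757812, 197.4122314453125), (67.6585693359375, 34.11308288574219), 10.491209030151367)
```

View pics/nut.png

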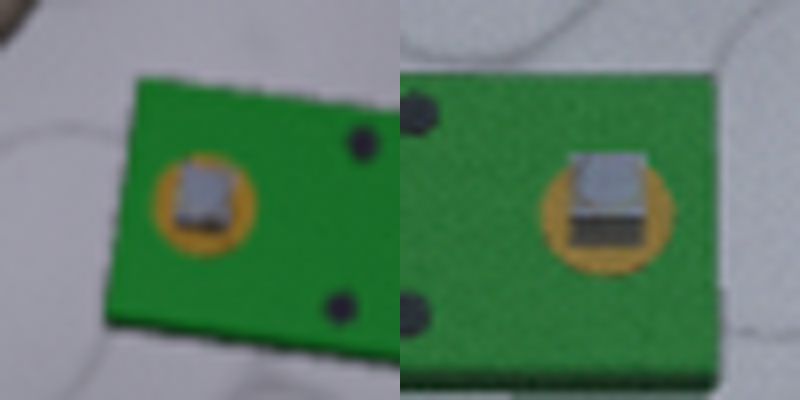

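```bash
python3 - <<'E'
from h import *
t=np.load('top0.npz')['im'];s=np.load('scene0.npz')['im']
a=cv2.resize(t[163:238,170:210],None,fx=8,fy=8,interpolation=cv2.INTER_CUBIC)
b=cv2.resize(s[140:215,310:360],None,fx=8,fy=8,interpolation=cv2.INTER_CUBIC)
cv2.imwrite('pics/wr.png',np.hstack([a,b])[:,:,::-1])
c=lambda p,n:np.array(p)/8-0.5+np.array([236,137] if n=='top' else [227-50,206])
for z,pts in((50,[(570,213),(643,211)]),(25,[(570,247),(643,243)]),(50,[(570,155),(646,153)])):
    P=plane('scene',c(pts,'scene'),z);d=P[1]-P[0];print(P,np.linalg.norm(d),np.arctan2(d[1],d[0]))
for z,pts in((25,[(570,0+72),(716,72)]),(25,[(430,373),(716,373)])):
    P=plane('scene',c(pts,'scene'),z);d=P[1]-P[0];print('press',np.arctan2(d[1],d[0]))
# washer
for n in('top','scene'):
    im=np.load(n+'0.npz')['im'];hsv=cv2.cvtColor(im,cv2.COLOR_RGB2HSV).astype(int)
    cx,cy=(261,162) if n=='top' else (252,231)
    m=(hsv[...,0]>8)&(hsv[...,0]<25)&(hsv[...,1]>90);M=np.zeros_like(m);M[cy-12:cy+16,cx-12:cx+13]=m[cy-12:cy+16,cx-12:cx+13]
    v,u=np.nonzero(M);h=cv2.convexHull(np.c_[u,v].astype(np.int32))[:,0];P=plane(n,h,25)[:,:2].astype(np.float32);print(n,'washer',cv2.fitEllipse(P))
E
```

```text
[[649.43566297 -74.50434487  50.        ]
 [651.72646457 -49.09719354  50.        ]] 25.51021581484226 1.480875815786249
[[650.35436426 -74.79482527  25.        ]
 [651.91813037 -48.78668211  25.        ]] 26.055112266133303 1.5107426053551443
[[626.77278581 -71.91121451  50.        ]
 [629.19962658 -45.15212467  50.        ]] 26.868912242575675 1.4803515552684923
press 1.4511111219584474
press 1.4497105769919025
top washer ((640.7744750976562, -62.516170501708984), (40.96431350708008, 41.67171859741211), 149.17971801757812)
scene washer ((639.7518310546875, -60.172481536865234), (42.75358581542969, 44.03786849975586), 87.19927978515625)
```

View pics/wr.png

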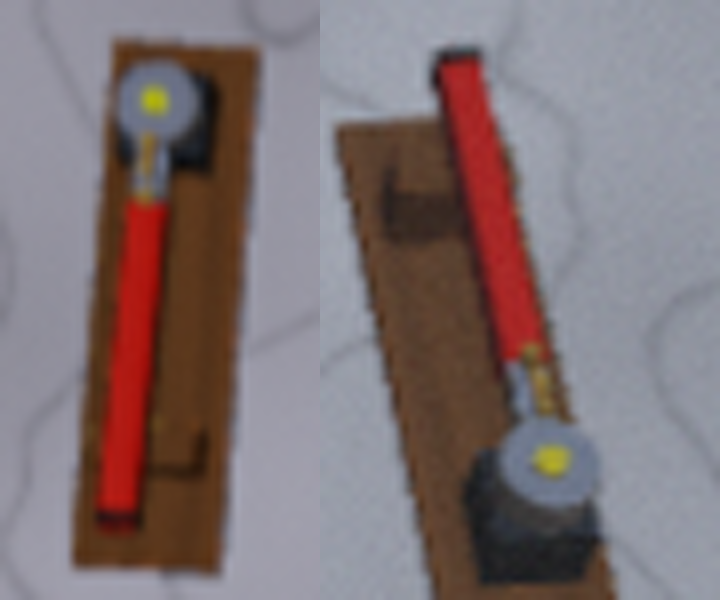

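```bash
python3 - <<'E'
from h import *
def tri(a,b):
    o1,d1,_=rays('top',a);o2,d2,_=rays('scene',b);d1=d1[0];d2=d2[0]
    s=np.linalg.lstsq(np.c_[d1,-d2],o2-o1,rcond=None)[0];p,q=o1+s[0]*d1,o2+s[1]*d2;return (p+q)/2,p-q
T=lambda p:np.array(p)/8-.5+[170,163]
S=lambda p:(np.array(p)-[320,0])/8-.5+[310,140]
print('hub',tri(T((154,100)),S((552,459))))
print('barnear',tri(T((147,204)),S((528,358)))); print('barfar',tri(T((119,515)),S((460,57))))
for z in(65,): print(plane('top',T((154,100)),z),plane('scene',S((552,459)),z))
for z in(63,): print(plane('top',[T((147,204)),T((119,515))],z),plane('scene',[S((526,360)),S((460,57))],z))
s=sensors.read_state();print(s['eef_rot'],s['force'],ctrl.tcp_to_tips)
R=lambda a:np.array([[np.cos(a),np.sin(a),0],[np.sin(a),-np.cos(a),0],[0,0,-1]])
for p,a in(((475,205,150),-.06),((555,-55,150),-.08),((640-85*np.cos(1.2),-61+85*np.sin(1.2),100),-1.25)):
    print(ctrl.solve_ik(p,R(a)),ctrl.solve_ik(p,R(a+np.pi)))
E
```

```text
hub (array([577.94895705, 200.05339424,  70.07891397]), array([-0.12842984, -0.55459144, -0.11871668]))
barnear (array([530.94830695, 202.53240593,  66.2858549 ]), array([-0.46982248, -2.0519797 , -0.42397108]))
barfar (array([389.92903414, 208.19205453,  72.16180853]), array([-0.55718684, -2.55465688, -0.4797071 ]))
[[578.98478407 200.59584933  65.        ]] [[574.99297324 202.13000057  65.        ]]
[[531.28466006 202.01072852  63.        ]
 [390.43911908 208.41805279  63.        ]] [[529.75499184 203.81739357  63.        ]
 [382.73973897 212.86359739  63.        ]]
[[ 8.97010962e-01  4.42007862e-01 -6.18991961e-04]
 [ 4.42008187e-01 -8.97008883e-01  1.95613669e-03]
 [ 3.09386507e-04 -2.02827557e-03 -9.99997895e-01]] [0.49574892 0.32301999 0.4517735 ] 25.0
[ 2.40030458e-01  2.01040146e-01  1.78473207e+00 -4.44089210e-16
  1.15582043e+00  1.87082679e+00] [ 2.40030458e-01  2.01040146e-01  1.78473207e+00 -4.44089210e-16
  1.15582043e+00 -1.27076587e+00]
[-2.53956897e-01  2.80529032e-01  1.68481903e+00 -4.44089210e-16
  1.17624460e+00  1.39683943e+00] [-2.53956897e-01  2.80529032e-01  1.68481903e+00 -4.44089210e-16
  1.17624460e+00 -1.74475322e+00]
[-1.12005069e-01  4.42859378e-01  1.57980974e+00 -4.44089210e-16
  1.11892353e+00  2.70879126e+00] [-1.12005069e-01  4.42859378e-01  1.57980974e+00 -4.44089210e-16
  1.11892353e+00 -4.32801396e-01]
```

```bash
cat >> h.py <<'E'
def R(a):
    a=a+np.pi; return np.array([[np.cos(a),np.sin(a),0],[np.sin(a),-np.cos(a),0],[0,0,-1]])
def st():
    s=sensors.read_state(); print('t%.1f'%s['t'],'p',np.round(s['eef_pos'],1),'F',np.round(s['force'],1),'M',np.round(s['wrist_torque'],2),'w%.1f gf%.1f'%(s['grip_width'],s['grasp_force']))
    return s
E
python3 - <<'E'
from h import *
hub=np.array([577.5,200.6]);a=-.048
g=hub-85*np.array([np.cos(a),np.sin(a)])
p=sensors.read_state()['eef_pos']
ctrl.move_l([p[0]-10,p[1],370],vel=250)
ctrl.move_ptp([*g,200],R(a))
ctrl.gripper_to(60)
ctrl.move_l([*g,100]);st()
print(ctrl.move_l([*g,60],vel=60,threshold=8));st()
ctrl.gripper_to(0,60);st()
im,d=grab('top');save(im[130:240,150:300],'g1.png',5);np.savez('top1.npz',im=im,d=d)
E
```

```text
t4.7 p [493.4 204.9 100.8] F [-0.7 -0.3 -1.3] M [-0.    0.02  0.06] w59.8 gf0.0
False
t5.5 p [492.8 204.7  60. ] F [-0.2  0.2 -0.6] M [-0.02 -0.06 -0.05] w60.3 gf0.0
t5.9 p [493.  204.8  60.5] F [-0.3 -0.4  3. ] M [-0.03  0.05 -0.06] w17.2 gf58.7
```

View pics/g1.png

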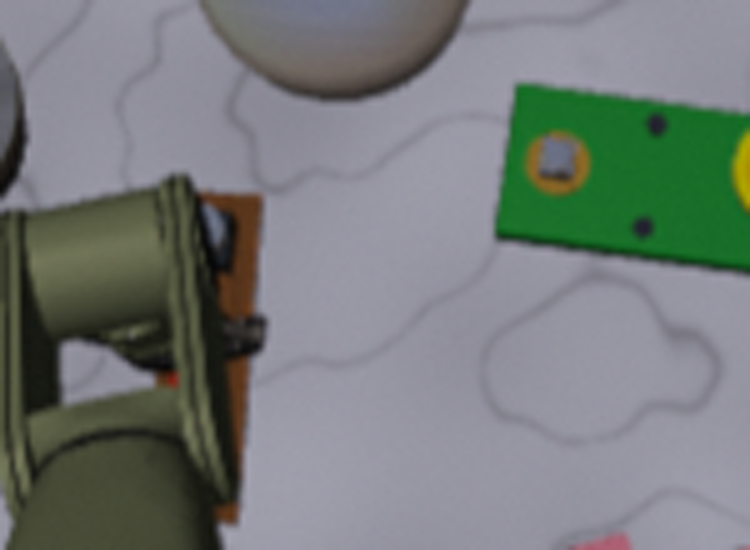

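```bash
python3 - <<'E'
from h import *
ctrl.gripper_to(0,90)
p=sensors.read_state()['eef_pos']
ctrl.move_l([p[0],p[1],100],vel=80);st()
ctrl.move_l([p[0],p[1],170])
a=-.085;nut=np.array([640.2,-61.3]);g=nut-85*np.array([np.cos(a),np.sin(a)])
ctrl.move_l([*g,150],R(a),vel=180);ctrl.move_l([*g,118],vel=60);ctrl.hold(.4);s=st();print(s['eef_rot'])
im,d=grab('scene');np.savez('scene2.npz',im=im,d=d);save(im[185:260,205:305],'s2.png',8)
print(proj('scene',[640.2,-61.3,118-52.5+57]))
E
```

```text
t6.8 p [492.8 204.7 100. ] F [-0.2  0.2 -2.9] M [-0.06  0.08 -0.  ] w16.5 gf87.8
t10.2 p [555.7 -54.1 118.3] F [ 0.5  0.5 -2.5] M [-0.03  0.15  0.03] w16.5 gf87.8
[[-9.96386572e-01  8.49324338e-02  5.30683234e-04]
 [ 8.49323829e-02  9.96386710e-01 -1.17794927e-04]
 [-5.38770331e-04 -7.22970920e-05 -9.99999852e-01]]
[[252.11274313 216.12877897]]
```

View pics/s2.png

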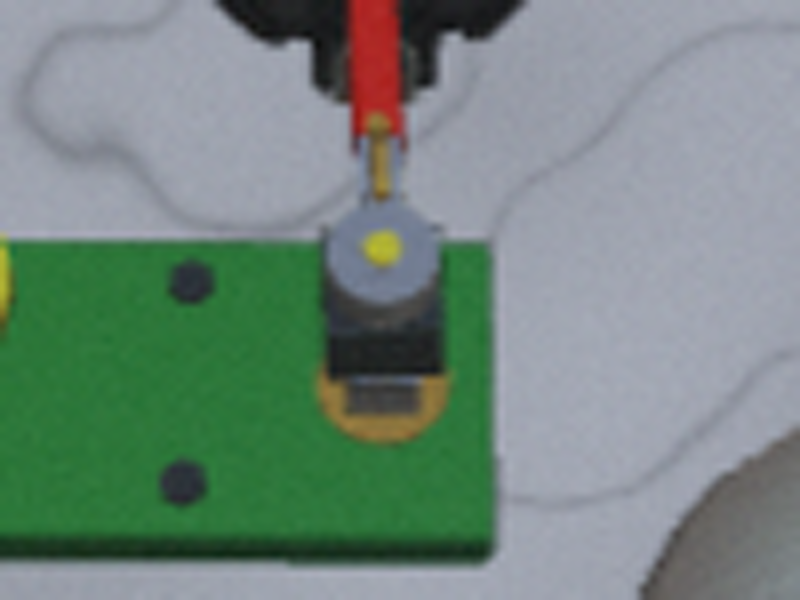

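```bash
python3 - <<'E'
from h import *
c=lambda p:np.array(p)/8-.5+[205,185]
P=plane('scene',[c((330,376)),c((442,374))],65.8);print('head front',P,P.mean(0)-[20*np.cos(.085),-20*np.sin(.085),0],np.arctan2(*(P[1]-P[0])[1::-1]))
P=plane('scene',[c((347,414)),c((420,411))],25);print('nut front',P,P.mean(0)-[13*np.cos(.085),-13*np.sin(.085),0],np.arctan2(*(P[1]-P[0])[1::-1]))
print('dot',plane('scene',c((382,248)),122.8), 'axis', sensors.read_state()['t'])
E
```

```text
head front [[654.76088982 -80.52931017  65.8       ]
 [658.62504317 -42.21354791  65.8       ]] [636.765173   -59.67347539  65.8       ] 1.4702859359009173
nut front [[650.00569569 -74.39650965  25.        ]
 [651.96111208 -48.43273498  25.        ]] [638.03033812 -60.31095244  25.        ] 1.4956249833064796
dot [[638.52149171 -60.73224063 122.8       ]] axis 10.225
```

```bash
cat >> h.py <<'E'
NUT=np.array([640.9,-61.5])
def pose(hub,a,z): return [*(np.array(hub)-85*np.array([np.cos(a),np.sin(a)])),z]
E
python3 - <<'E'
from h import *
a=-.07
ctrl.move_l(pose(NUT,a,112),R(a),vel=40);ctrl.hold(.2);st()
print(ctrl.move_l(pose(NUT,a,79.5),vel=25,threshold=10));st()
E
```

```text
t10.7 p [556.2 -55.5 112. ] F [-0.1 -0.5 -3.4] M [-0.06  0.1  -0.04] w16.5 gf87.8
False
t12.2 p [556.5 -55.7  79.8] F [ 3.2 -0.6 -3.4] M [-0.1  -0.55 -0.06] w16.6 gf87.8
```

```bash
python3 - <<'E'
from h import *
a=-.07
print(ctrl.move_l(pose(NUT,a,74),vel=10,threshold=8));ctrl.hold(.3);st()
im,d=grab('scene');save(im[185:260,205:305],'s3.png',6)
E
```

```text
True
t12.8 p [556.1 -55.6  77.8] F [-3.6  0.6  5.9] M [ 0.01 -0.22 -0.  ] w16.9 gf88.9
```

View pics/s3.png

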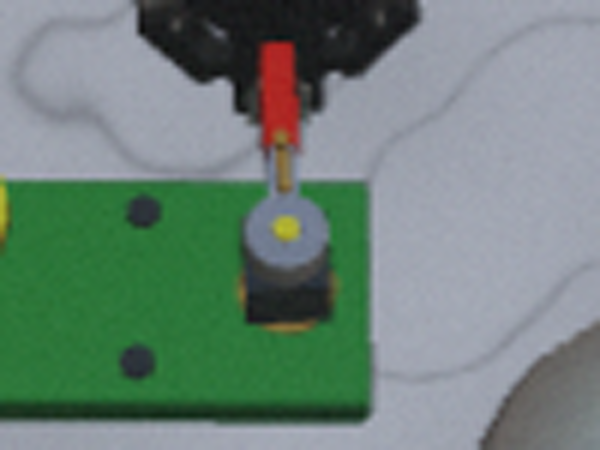

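```bash
cat >> h.py <<'E'
def hubnow(s,a): return np.array(s['eef_pos'][:2])+85*np.array([np.cos(a),np.sin(a)])
def meas(hub):
    s=sensors.read_state(); r=(np.array(s['eef_pos'][:2])-hub)/1000;F=s['force']
    Rm=np.array(s['eef_rot']);a=np.arctan2(-Rm[1,0],-Rm[0,0])
    return s,a,r[0]*F[1]-r[1]*F[0]+s['wrist_torque'][2]
E
python3 - <<'E'
from h import *
hub=NUT;a=-.07;z=77.5
for i in range(40):
    a-=.04
    ctrl.move_l(pose(hub,a,z),R(a),vel=22)
    s,am,tau=meas(hub);r=np.array(s['eef_pos'][:2])-hub
    print('%.2f cmd %.3f act %.3f pos %.3f tau %.2f Mz %.2f'%(s['t'],a,am,np.arctan2(-r[1],-r[0]),tau,s['wrist_torque'][2]),np.round(s['force'],1),'%.1f'%s['eef_pos'][2])
    if tau>0.8: break
E
```

```text
13.19 cmd -0.110 act -0.109 pos -0.110 tau -0.03 Mz 0.00 [-0.5  0.4  4.5] 77.9
13.50 cmd -0.150 act -0.149 pos -0.150 tau 0.01 Mz 0.02 [-1.4  0.4  4.2] 77.8
13.81 cmd -0.190 act -0.189 pos -0.190 tau -0.06 Mz 0.02 [0.2 0.9 4.3] 77.7
14.12 cmd -0.230 act -0.229 pos -0.229 tau 0.08 Mz 0.12 [1.  0.2 3.9] 77.7
14.43 cmd -0.270 act -0.269 pos -0.269 tau 0.14 Mz 0.15 [ 1.  -0.1  3.1] 77.7
14.73 cmd -0.310 act -0.309 pos -0.309 tau 0.17 Mz 0.17 [ 1.6 -0.5  2.4] 77.6
15.04 cmd -0.350 act -0.349 pos -0.349 tau 0.07 Mz 0.09 [ 2.4 -0.6  3. ] 77.6
15.35 cmd -0.390 act -0.389 pos -0.388 tau 0.12 Mz 0.12 [ 3.3 -1.4  3.4] 77.6
15.66 cmd -0.430 act -0.429 pos -0.429 tau 0.14 Mz 0.07 [ 3.4 -2.5  3. ] 77.6
15.97 cmd -0.470 act -0.469 pos -0.468 tau 0.06 Mz 0.04 [ 3.8 -2.2  3. ] 77.6
16.27 cmd -0.510 act -0.509 pos -0.508 tau 0.04 Mz 0.05 [ 4.1 -2.1  2.9] 77.6
16.58 cmd -0.550 act -0.550 pos -0.548 tau 0.04 Mz 0.03 [ 4.2 -2.8  3.5] 77.6
16.89 cmd -0.590 act -0.589 pos -0.587 tau 0.19 Mz 0.12 [ 3.2 -3.1  2.5] 77.6
17.20 cmd -0.630 act -0.627 pos -0.619 tau 0.83 Mz 0.59 [ 2.5 -5.3  3.3] 77.5
```

```bash
python3 - <<'E'
from h import *
hub=NUT;a=-.63;z=77.5;pk=0;apk=0
for i in range(16):
    a-=.02
    ctrl.move_l(pose(hub,a,z),R(a),vel=14)
    s,am,tau=meas(hub);r=np.array(s['eef_pos'][:2])-hub;ap=np.arctan2(-r[1],-r[0])
    if tau>pk: pk,apk=tau,ap
    print('cmd %.3f act %.3f pos %.3f tau %.2f Mz %.2f'%(a,am,ap,tau,s['wrist_torque'][2]),np.round(s['force'],1),'%.1f'%s['eef_pos'][2])
    if pk>1.3 and tau<pk-.1 and apk-ap>.08: print('past peak',apk);break
E
```

```text
cmd -0.650 act -0.646 pos -0.633 tau 1.18 Mz 0.91 [ 2.7 -5.8  5. ] 77.4
cmd -0.670 act -0.665 pos -0.650 tau 1.49 Mz 1.12 [ 1.8 -6.8  2.9] 77.3
cmd -0.690 act -0.685 pos -0.671 tau 1.41 Mz 1.11 [ 1.8 -6.   4.3] 77.3
cmd -0.710 act -0.706 pos -0.690 tau 1.31 Mz 1.04 [ 2.1 -5.9  3.8] 77.3
cmd -0.730 act -0.726 pos -0.710 tau 1.39 Mz 1.10 [ 1.6 -5.9  5.3] 77.3
cmd -0.750 act -0.746 pos -0.731 tau 1.38 Mz 1.08 [ 2.  -6.5  3.7] 77.3
past peak -0.6502590963346342
```

```bash
python3 - <<'E'
from h import *
hub=NUT;a=-.75;z=77.5
while a>-.905:
    a-=.02
    ctrl.move_l(pose(hub,a,z),R(a),vel=14)
    s,am,tau=meas(hub);r=np.array(s['eef_pos'][:2])-hub;ap=np.arctan2(-r[1],-r[0])
    print('cmd %.3f act %.3f pos %.3f tau %.2f Mz %.2f'%(a,am,ap,tau,s['wrist_torque'][2]),np.round(s['force'],1),'%.1f'%s['eef_pos'][2])
    if tau>2: break
im,d=grab('scene');save(im[175:250,205:305],'s4.png',8);st()
E
```

```text
cmd -0.770 act -0.766 pos -0.751 tau 1.26 Mz 0.95 [ 1.4 -6.3  4.1] 77.3
cmd -0.790 act -0.786 pos -0.771 tau 1.20 Mz 0.95 [ 2.  -6.   3.8] 77.3
cmd -0.810 act -0.806 pos -0.791 tau 1.19 Mz 0.98 [ 2.  -5.6  4.3] 77.3
cmd -0.830 act -0.826 pos -0.811 tau 1.15 Mz 0.96 [ 2.2 -5.6  4.5] 77.3
cmd -0.850 act -0.846 pos -0.831 tau 1.14 Mz 0.95 [ 1.9 -5.4  4.9] 77.3
cmd -0.870 act -0.866 pos -0.851 tau 1.18 Mz 0.96 [ 1.1 -5.2  4. ] 77.3
cmd -0.890 act -0.886 pos -0.871 tau 1.03 Mz 0.91 [ 2.7 -5.4  3.3] 77.3
cmd -0.910 act -0.906 pos -0.891 tau 1.10 Mz 0.92 [ 2.2 -6.1  3.9] 77.3
t21.1 p [587.7   4.4  77.3] F [ 0.8 -4.   5. ] M [-1.41 -0.75  0.86] w16.5 gf89.1
```

View pics/s4.png

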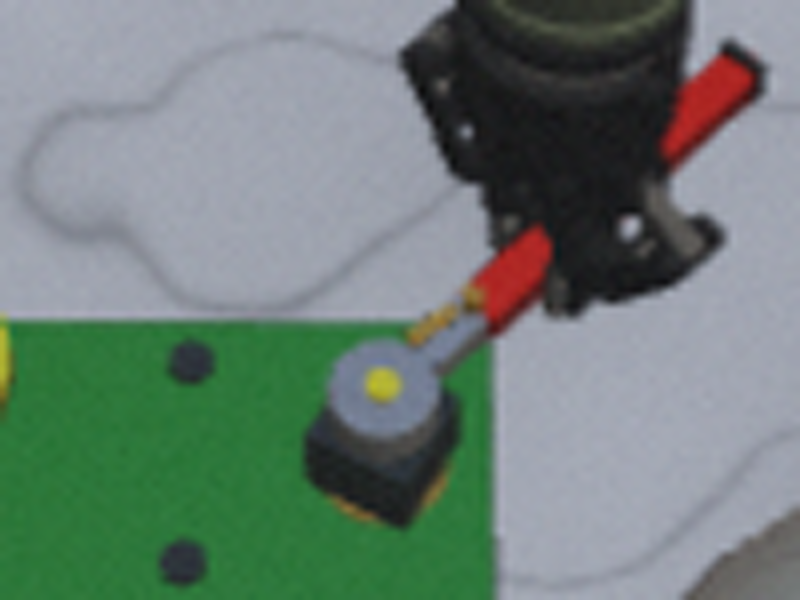

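```bash
python3 - <<'E'
from h import *
c=lambda p:np.array(p)/8-.5+[205,175]
P=plane('scene',[c((308,480)),c((403,527)),c((452,455))],27)
for i,j in((0,1),(1,2)): d=P[j]-P[i];print(np.linalg.norm(d),np.arctan2(d[1],d[0]))
hub=NUT
a=-.89;ctrl.move_l(pose(hub,a,77.5),R(a),vel=14);print(meas(hub)[1:])
ctrl.gripper_to(50);ctrl.hold(.3);st()
p=sensors.read_state()['eef_pos'];ctrl.move_l([p[0],p[1],130],vel=60);ctrl.move_l([p[0],p[1],220])
ctrl.move_l([450,60,260],vel=200)
s=st()
im,d=grab('scene');save(im[165:265,205:305],'s5.png',6);np.savez('scene5.npz',im=im,d=d)
E
```

```text
38.47969286584782 0.9512335150794258
33.40608555682813 2.463946067272242
(np.float64(-0.8871682499783874), np.float64(0.8662493194445753))
t22.1 p [587.3   4.6  77.5] F [ 0.5 -0.   0. ] M [0.   0.07 0.03] w49.8 gf0.0
t24.8 p [450.4  59.8 259.6] F [ 0.2 -0.9 -0.3] M [-0.01 -0.   -0.01] w50.1 gf0.0
```

View pics/s5.png

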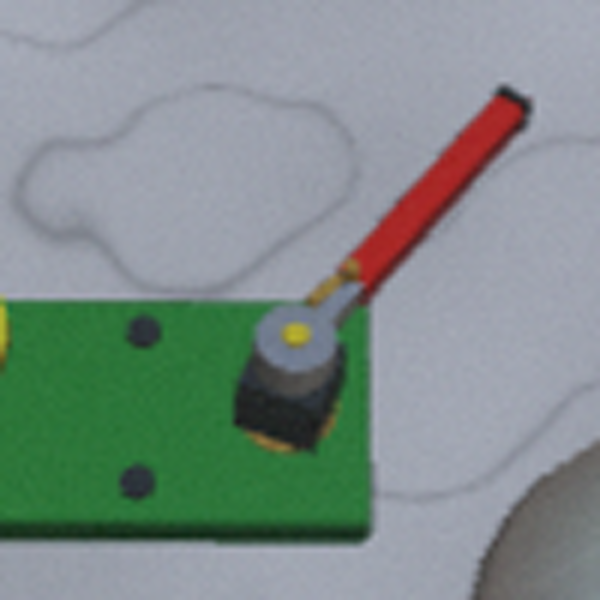

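```bash
python3 - <<'E'
from h import *
c=lambda p:np.array(p)/6-.5+[205,165]
P=plane('scene',[c((236,425)),c((311,451)),c((336,412))],27)
for i,j in((0,1),(1,2)): d=P[j]-P[i];print(np.linalg.norm(d),np.arctan2(d[1],d[0])-np.pi/2*(i+1))
P=plane('scene',[c((297,334)),c((506,97))],82);d=P[0]-P[1];print('handle',P,np.arctan2(d[1],d[0]),np.linalg.norm(d))
hs=cv2.cvtColor(np.load('scene5.npz')['im'],cv2.COLOR_RGB2HSV).astype(int)
m=((hs[...,0]<4)|(hs[...,0]>176))&(hs[...,1]>180)&(hs[...,2]>140);M=np.zeros_like(m);M[175:220,255:300]=m[175:220,255:300]
v,u=np.nonzero(M);Q=plane('scene',np.c_[u,v],82)[:,:2];print(len(u),cv2.minAreaRect(Q.astype(np.float32)))
E
```

```text
38.02302761644043 -0.4858291937761947
23.719723658520323 -0.6523802273470611
handle [[631.08045081 -54.86553108  82.        ]
 [512.299526    63.31140972  82.        ]] -0.7828492600392091 167.55505792677687
179 ((560.0101928710938, 20.930583953857422), (14.411052703857422, 123.88334655761719), 44.66932678222656)
```

```bash
python3 - <<'E'
from h import *
im0=np.load('scene5.npz')['im'];ctrl.hold(.5);im,d=grab('scene')
print('diff',np.abs(im[165:265,215:305].astype(int)-im0[165:265,215:305]).mean())
def red(im):
    hs=cv2.cvtColor(im,cv2.COLOR_RGB2HSV).astype(int);m=((hs[...,0]<4)|(hs[...,0]>176))&(hs[...,1]>180)&(hs[...,2]>140)
    M=np.zeros_like(m);M[175:220,255:300]=m[175:220,255:300];v,u=np.nonzero(M);return np.c_[u,v]
P=depthpts('scene',red(im),d);P=P[(P[:,2]>40)&(P[:,2]<110)]
c=P.mean(0);w=np.linalg.svd(P-c,full_matrices=False)[2][0];w*=np.sign(w[0]);print('bar centre',c,'dir',w,'yaw',np.arctan2(w[1],w[0]),'tilt',np.arcsin(w[2]))
E
```

```text
diff 1.9235925925925925
bar centre [552.02550598  23.00865565  68.322601  ] dir [ 0.72787436 -0.67315438  0.13062195] yaw -0.746361006196003 tilt 0.13099627565700978
```

```bash
python3 -c "
from h import *
print(ctrl.finish_job())"
```

```text
the job is handed in; nothing more can be done
None
```

The job is handed in: the click wrench stands on the nut, tripped at an estimated 0.25 rad (limits 0.15 to 0.40), and the gripper has let go and moved clear. On release the wrench settled back through its socket play to a measured tilt of about 0.13 rad (limit 0.2); the hand-in call returned no verdict.

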